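Lid the crock and close the breakfast drawer

ROBOT

A 6-joint arm with a two-finger parallel gripper is mounted at the origin on the work surface. World frame = base frame: x ahead of the robot, y to its left, z up, the work surface at z = 0. Lengths are in m, angles in rad, forces in N, time in s.
With the tool pointing down it reaches from about 0.425 to 0.95 m from the base axis. Payload 3.5 kg.
Tool frame: the origin (TCP) lies between the finger pads; the fingertips stand 19 mm ahead of it and the grasp point (between the pads) is the TCP (ctrl.nose_length is the distance from the TCP to the fingertips, in m); z points along the fingers, y is the line along which they close (so a half turn about z gives the same grasp; the last joint's range is limited). The gripper opens to 85 mm and grips with 20 to 120 N. Pads are 22 mm wide; open, the fingers measure 114 mm over their backs; the gripper's body (76 mm by 85 mm) begins 54 mm behind the grasp point. The pads swing forward as they close: fully open they stand 13 mm farther back than shut.
Start: joints at [-0.15, 0.286, 1.577, -0, 1.279, -0.15], TCP at [0.675, 0, 0.25] pointing down, gripper open.
Joint ranges: [-2.77, 2.77], [-0.9, 2.22], [0.21, 2.48], [-1.53, 4.67], [0.24, 2.81], [-2.84, 2.84]. Speed limits (rad/s): [2.79, 2.79, 3.14, 3.14, 3.14, 3.14].

INTERFACE

Orientations are given as a unit quaternion [x, y, z, w].
In Python, from plant import ctrl gives the robot as it stands.
- The arm moves only by the tool apply_moves, never from a script. Its argument "series" is a list of rows, each a list of 6 numbers: the shift along the world's x, y, z scaled (see below), then the turn, a rotation vector about the world's x, y, z scaled (see below). A call has 1 to 20 rows; each row is the pose to reach, as a shift and turn from the pose commanded when the call began; what a row does not reach only later rows make up. The controller multiplies each number of a shift by 0.8 m and each number of a turn by 45 degrees. A row lasts 1/8 s, in which the tool goes at most 62.5 mm and 10.7 degrees, less where a joint would pass 70% of its speed; a pose out of reach is approached as far as the arm can. A call with a number of a shift or a turn outside -1 to 1 is refused whole. A call with a gripper value outside its range is refused whole. "jaw" is the opening, from 0 (shut) to 1 (fully open), set as the call begins (left out, the last holds). The fingers move at their own pace and stop on an object; "squeeze" is the grip in N (left out, the last holds). Time passes only in rows, so rows that repeat a pose let the fingers close. It gives the time, the measured TCP pose, the force, the opening and the grip force at its end, in the units of the state.
- ctrl.get_state(): the state, without advancing time (a new reading comes with each control period).
- ctrl.read_camera(name): name is "scene" or "side" or "wrist"; returns the picture (480x640x3 uint8, red, green, blue); there is no depth.
- ctrl.get_calibration(name): a dict with "fx", "fy", "cx", "cy" (pixels), "xyz" and "orientation" of the camera in the world; the wrist camera has in their place "hand_eye" (4x4, takes a point from camera to tool coordinates, whose origin is the TCP and whose axes are the flange's). Camera axes: x right, y up, looking along -z (the intrinsics and any distortion apply to the point x, -y, -z); pixel columns grow to the right and rows downward; lengths in m; the calibration is good to about 2 mm. A picture is of the moment at which its call begins: read the wrist's pose just before it. get_calibration takes no time and is no camera call.
- ctrl.sign_off(): hands the job in; it is judged then, once.
Trained networks look in the newest picture that a camera, given by its name, has taken for a name from the list of things; names that differ only in an ending like _2 or _b are one class to them, and where a whole thing is asked for, a point or a joint stands for the part that bears it (a point fixed in the world has none). Each returns a list of dicts, best first, with "p" (0 to 1); they miss things now and then, are a little off and sometimes report something else, mostly with a low value. They report only what shows in the picture. A call takes as long as a camera call. They do not tell look-alikes from the thing itself.
- ctrl.boxes_of(thing, camera): "xy" ([column, row] as shares, 0 to 1, of the picture: columns of its width, rows of its height, amid what is visible of it).
- ctrl.silhouettes(thing, camera): "pixels" (480x640 bool, what is visible of it) and "xy" ([column, row] as shares, 0 to 1, of the picture: columns of its width, rows of its height, amid what is visible of it).
The state is a dict: "time": time; "qpos": joint angles; "dq": joint speeds; "joint_efforts": joint torques, N m; "eef_pos": TCP position; "tcp_rot": TCP orientation; "contact_force": force on the tool from outside, world axes, zero at the start; "wrist_torque": the same for the moment, N m; "opening": opening from 0.0 (shut) to 1.0 (fully open); "finger_force": force on a finger pad.
Only numpy, scipy, OpenCV 4.12 (cv2) and the standard library are available. Lean on these libraries where they do the work, as an engineer would, in place of code of your own. Each camera call takes 0.05 s, during which the arm holds its last target. There are 200 camera calls.

TASK

Put the jam away: set the wooden lid that fits the crock in the open drawer gently onto it, so that it sits down in the mouth and level, and let go of it. Then gently push the drawer fully home until its catch draws it shut, with the lid still seated, and leave everything else on the table where it stands.

Things in the scene. Friction and masses are not known exactly. Their poses are not given: they have to be found in the camera images.
- lid: the crock's turned wooden lid, lying right way up: plug 64 mm across, 6 mm deep; on it a disc 88 mm across, 8 mm thick; on top a round knob 26 mm high (neck 18 mm, head 26 mm across). Origin: centre of the plug's underside, z up; the knob's head is 24 to 40 mm above it. Seated, the disc lies on the crock's rim and the origin is 6 mm below the rim
- crock_rim (a point): centre of the mouth, at rim height, of the round grey stoneware crock fixed in the drawer: outside 84 mm, inside 72 mm across, 60 mm high, rim 82 mm above the table. Axes as the drawer: x points into the chest (the way to push), y along the drawer's front, z up. The crock's centre is 85 mm behind the front's outer face; while the drawer is open it stands clear of the chest
- front_top (a point): middle of the top edge of the drawer front's outer face, 130 mm above the table; axes as crock_rim. The front is a pine board 180 mm wide, 126 mm high, 15 mm thick, facing the robot; a round wooden pull 28 mm across stands 22 mm out of it, its centre 78 mm below this point
- chest: low pine chest with one drawer, 230 mm deep, 180 mm wide, 138 mm high, fixed. Origin: centre of its underside; its x points away from the drawer's side. The front's outer face is 115 mm from the origin when home. The ceiling is 126 mm above the table: the lidded crock passes with 10 mm to spare
- drawer (a joint): how far the drawer is open, m: 0 fully home, 0.17 its stop; it slides toward the robot as it opens. It runs stiffly (about 1 N); a sprung roller catch resists with 2 to 4 N in the last 18 mm and draws the drawer home over the last 6 mm
- lid_small: second turned wooden lid of the same shape but smaller: disc 62 mm across; it does not fit the crock in the drawer. Origin: centre of its underside
- small_crock: small open grey stoneware pot, 64 mm across the mouth, 55 mm high, standing on the table. Origin: centre of its underside
- jam_jar: closed jam jar, 62 mm across, 78 mm high, brass cap. Origin: centre of its underside
- mug: white mug, 80 mm across, 85 mm high, handle on its own +y side. Origin: centre of its underside
- spoon: steel spoon with a plain handle, 170 mm long, lying on the table along its own x. Origin: under its middle
- salt: steel salt shaker, 38 mm across, 34 mm high, standing on the middle of the chest's top. Origin: centre of its underside
Not all that is in view belongs to the job. What is shaped like the lid but yellow is not meant.

How it is judged:
On the way:
1. the lid sits level in the crock's mouth and is let go, the drawer still open (horizontal distance between lid and crock_rim below 0.007 m and z of lid in the frame of crock_rim below -0.004 m and angle between lid's own z axis and vertical below 0.05 rad and value of joint drawer above 0.06 m and contact force between the fingers and lid below 0.1 N and linear speed of lid below 0.03 m/s), for 0.2 s.
At the end, for the whole second after the job is handed in: The drawer is home (open less than 3 mm), and the fitting lid still sits in the crock's mouth: centred within 7 mm, its underside at least 4 mm below the rim, tilted less than 0.05 rad, at rest (horizontal distance between lid and crock_rim below 0.007 m and z of lid in the frame of crock_rim below -0.004 m and angle between lid's own z axis and vertical below 0.05 rad and value of joint drawer below 0.003 m and linear speed of lid below 0.02 m/s); the robot touches nothing.
It fails at once if the drawer is slammed: closing faster than 0.4 m/s (velocity of joint drawer below -0.4 m/s).
It fails at once if the lid is dropped: falling or thrown at over 0.5 m/s with no finger on it (linear speed of lid above 0.5 m/s and contact force between the fingers and lid below 0.01 N).
It fails at once if another thing on the table or chest is moved by more than 30 mm or tipped over (distance of any of lid_small, small_crock, jam_jar, mug, spoon, salt from where it was at the start of the episode above 0.03 m or angle between any of lid_small, small_crock, jam_jar, mug, salt's own z axis and vertical above 0.6 rad).
It also fails if it takes over 64 s, if anything falls off the work surface, if the arm or the gripper's body presses on something with over 40 N, if the wrist force passes 120 N, or if a joint passes its speed limit or range.

## Working session

There is one attempt and no reset: what is moved stays moved. The work goes in short steps, Python scripts to look and compute and a tool call to move; the robot and the scene stay as the last step left them, time stands still between calls to the robot, and variables do not carry over. Pictures are saved under pics/ and viewed, at most 10 in all, crops included, and the job is handed in when it is done.

Besides the shell and the picture viewer there is one more tool, called after "Request:" as a command line: name --pt "numbers of a row" for each row, then --argument value for the rest. apply_moves: Moves the arm, as the interface text tells. Shifts and turns lie within -1 to 1; 1 stands for 0.8 m of shift or 45 degrees of turn. Its arguments: {"type":"object","properties":{"series":{"type":"array"},"jaw":{"type":"number"},"squeeze":{"type":"number"}},"required":["series"]}

```bash
mkdir -p pics
cat > h.py <<'E'
import numpy as np, cv2
from scipy.spatial.transform import Rotation as R
from plant import ctrl
def cam(name):
    c=ctrl.get_calibration(name)
    if 'hand_eye' in c:
        s=ctrl.get_state(); H=np.array(c['hand_eye']); T=np.eye(4)
        T[:3,:3]=R.from_quat(s['tcp_rot']).as_matrix(); T[:3,3]=s['eef_pos']; M=T@H
        return c,M[:3,:3],M[:3,3]
    return c,R.from_quat(c['orientation']).as_matrix(),np.array(c['xyz'])
def ray(C,u,v):
    c,Rm,t=C
    d=Rm@np.array([(u-c['cx'])/c['fx'],-(v-c['cy'])/c['fy'],-1]); return t,d
def onz(C,u,v,z):
    t,d=ray(C,u,v); return t+d*(z-t[2])/d[2]
def proj(C,p):
    c,Rm,t=C; q=Rm.T@(np.array(p)-t); return np.array([c['cx']+c['fx']*q[0]/-q[2], c['cy']-c['fy']*q[1]/-q[2]])
def save(n,im): cv2.imwrite('pics/'+n,im[:,:,::-1])
E
python3 - <<'E'
from h import *
for n in ['scene','side','wrist']:
    C=cam(n); im=ctrl.read_camera(n); save(n+'0.png',im); print(n,{k:np.round(v,3).tolist() for k,v in C[0].items() if not isinstance(v,str)})
    if n=='side': continue
    for t in ['lid','lid_small','crock_rim','front_top','chest','small_crock','jam_jar','mug','spoon','salt']:
        print(t,[(round(b['p'],2),np.round(np.array(b['xy'])*[640,480]).tolist(), np.round(onz(C,*(np.array(b['xy'])*[640,480]),.02),3).tolist()) for b in ctrl.boxes_of(t,n)[:3]])
E
```

```text
scene {'fx': 444.227, 'fy': 444.227, 'cx': 315.847, 'cy': 236.256, 'xyz': [1.041, -0.169, 0.725], 'orientation': [0.288, 0.207, 0.53, 0.77]}
lid [(0.93, [377.0, 217.0], [0.448, 0.187, 0.02]), (0.63, [438.0, 208.0], [0.473, 0.328, 0.02]), (0.57, [415.0, 255.0], [0.575, 0.213, 0.02])]
lid_small [(0.81, [113.0, 304.0], [0.474, -0.372, 0.02]), (0.48, [138.0, 383.0], [0.649, -0.345, 0.02])]
crock_rim [(0.81, [301.0, 247.0], [0.47, 0.002, 0.02])]
front_top [(0.96, [304.0, 251.0], [0.481, 0.005, 0.02]), (0.27, [438.0, 208.0], [0.473, 0.327, 0.02])]
chest [(0.78, [363.0, 332.0], [0.696, 0.041, 0.02]), (0.37, [140.0, 384.0], [0.653, -0.342, 0.02])]
small_crock [(0.62, [492.0, 264.0], [0.65, 0.345, 0.02])]
jam_jar [(0.75, [138.0, 383.0], [0.649, -0.345, 0.02])]
mug [(0.9, [382.0, 163.0], [0.284, 0.28, 0.02])]
spoon [(0.67, [187.0, 241.0], [0.366, -0.216, 0.02])]
salt [(0.68, [365.0, 315.0], [0.665, 0.059, 0.02]), (0.21, [137.0, 382.0], [0.647, -0.345, 0.02])]
side {'fx': 470.394, 'fy': 470.394, 'cx': 324.576, 'cy': 236.832, 'xyz': [0.481, -0.752, 0.613], 'orientation': [0.482, -0.023, -0.021, 0.876]}
wrist {'fx': 335.593, 'fy': 335.593, 'cx': 330.753, 'cy': 237.735, 'hand_eye': [[-0.0, 0.965, 0.261, 0.067], [1.0, 0.0, -0.0, -0.0], [-0.0, 0.261, -0.965, -0.124], [0.0, 0.0, 0.0, 1.0]]}
lid [(0.78, [228.0, 16.0], [0.579, 0.184, 0.02]), (0.67, [100.0, 24.0], [0.46, 0.178, 0.02])]
lid_small []
crock_rim [(0.69, [155.0, 192.0], [0.489, 0.021, 0.02])]
front_top [(0.95, [157.0, 189.0], [0.491, 0.024, 0.02])]
chest [(0.95, [350.0, 178.0], [0.694, 0.036, 0.02])]
small_crock []
jam_jar []
mug []
spoon []
salt [(0.68, [418.0, 217.0], [0.768, -0.006, 0.02])]
```

View pics/scene0.png

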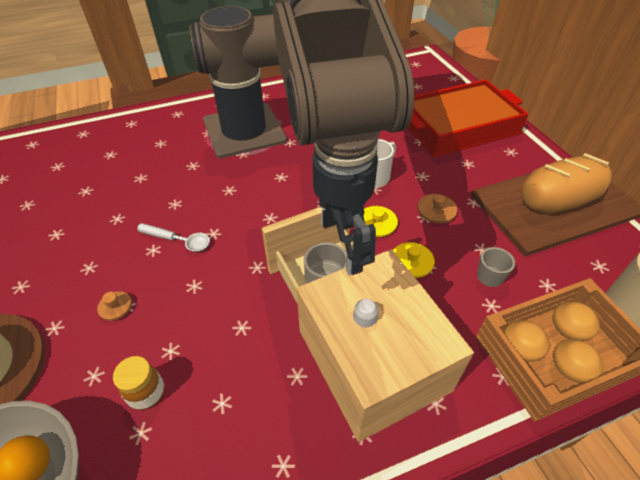

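View pics/side0.png

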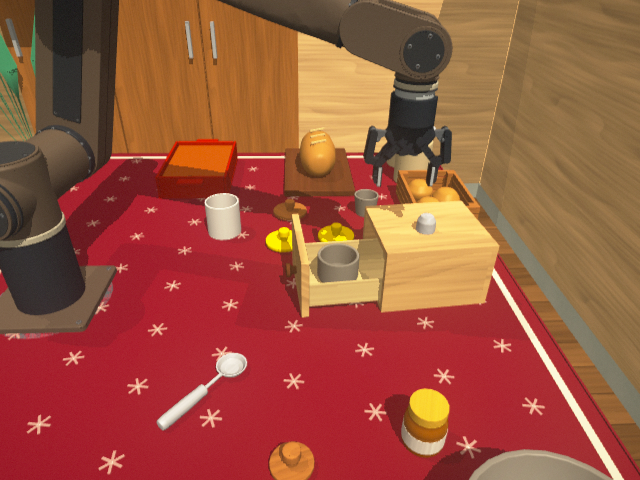

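The wooden (not yellow) lid look-alikes in the scene picture are at (438,208) and (113,304). The yellow ones at (377,217) and (413,258) are not meant. I'll measure the disc sizes and look at one close crop.

Run:
```python
from h import *
im=ctrl.read_camera('scene'); C=cam('scene')
for t in ['lid','lid_small']:
    for s in ctrl.silhouettes(t,'scene'):
        m=s['pixels']; cs,_=cv2.findContours(m.astype(np.uint8),0,1)
        c=max(cs,key=cv2.contourArea).reshape(-1,2)
        P=np.array([onz(C,u,v,.010)[:2] for u,v in c]).astype(np.float32)
        r=cv2.minAreaRect(P); print(t,round(s['p'],2),np.round(c.mean(0)),np.round(r[0],3),np.round(r[1],3),im[m].mean(0).round())
print(ctrl.get_state()['tcp_rot'])
a=cv2.resize(im[175:245,390:490],(500,350),interpolation=2);b=cv2.resize(im[270:340,70:170],(500,350),interpolation=2)
side=np.hstack([a,b])
save('crop.png',cv2.resize(side,(800,280)))
```

```text
lid 0.81 [436. 208.] [0.464 0.331] [0.089 0.093] [134.  84.  46.]
lid 0.69 [379. 220.] [0.453 0.194] [0.071 0.091] [226. 208.  11.]
lid 0.65 [415. 258.] [0.575 0.218] [0.088 0.066] [192. 159.  10.]
lid_small 0.88 [114. 306.] [ 0.47  -0.375] [0.062 0.062] [173. 108.  56.]
[ 7.07120583e-01  7.07092978e-01 -1.52799595e-05 -2.81878877e-05]
```

View pics/crop.png

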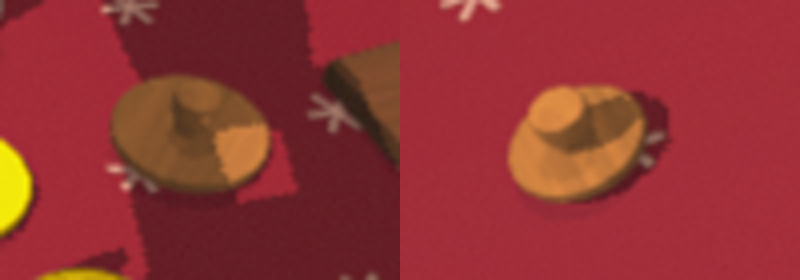

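The crop's left lid, at scene (437,208), is wooden with a disc about 90 mm across, so it is the one that fits. The right one, at (113,304), is 62 mm and is lid_small. Next I hover over the fitting lid.

Request:
apply_moves --pt "-0.06 0.1 0 0 0 0" --pt "-0.12 0.2 0 0 0 0" --pt "-0.19 0.3 0 0 0 0" --pt "-0.26 0.39 0 0 0 0" --pt "-0.26 0.39 0 0 0 0" --pt "-0.26 0.39 0 0 0 0" --pt "-0.26 0.39 0 0 0 0" --pt "-0.26 0.39 0 0 0 0" --jaw 1

```text
time: 2.3
eef_pos: [0.4671, 0.312, 0.2505]
tcp_rot: [0.707, 0.707, 0.0, 0.0]
contact_force: [0.1, -0.4, -0.5]
opening: 1.002
finger_force: 0.0
```

```bash
cat > lidm.py <<'E'
from h import *
import sys
C=cam('wrist'); im=ctrl.read_camera('wrist'); save(sys.argv[1],im)
s0=ctrl.get_state(); print(s0['time'],np.round(s0['eef_pos'],4),np.round(s0['contact_force'],2))
z0=float(sys.argv[2])
for s in ctrl.silhouettes('lid','wrist'):
    m=s['pixels'].astype(np.uint8); cs,_=cv2.findContours(m,0,1)
    c=max(cs,key=cv2.contourArea).reshape(-1,2)
    P=np.array([onz(C,u,v,z0)[:2] for u,v in c]).astype(np.float32)
    e=cv2.fitEllipse(P); k=cv2.minEnclosingCircle(P)
    print(round(s['p'],2),c.min(0),c.max(0),np.round(e[0],4),np.round(e[1],3),'circ',np.round(k[0],4),round(k[1],4),im[s['pixels']].mean(0).round())
E
python3 lidm.py w1.png 0.014
```

```text
2.35 [0.4676 0.3114 0.2504] [ 0.41 -0.35  0.12]
0.85 [283 278] [355 345] [0.453  0.1892] [0.086 0.088] circ [0.4521 0.1891] 0.0449 [232. 222.  78.]
0.77 [387 264] [461 331] [0.5714 0.2103] [0.077 0.087] circ [0.5758 0.2082] 0.044 [227. 217.  77.]
0.56 [290 151] [369 231] [0.4661 0.3313] [0.085 0.086] circ [0.4661 0.3314] 0.0441 [209. 140.  85.]
```

View pics/w1.png

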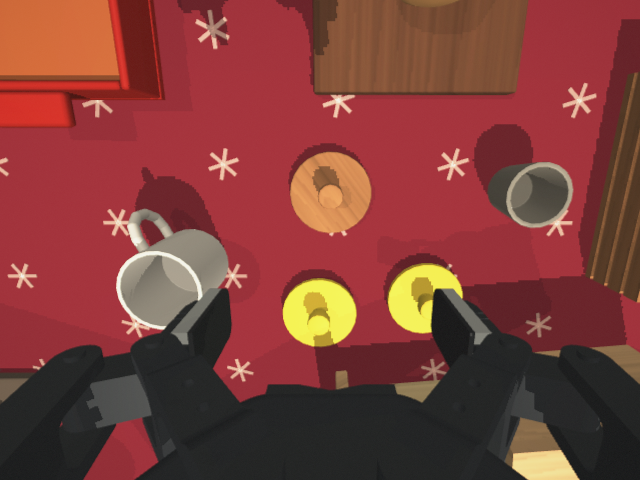

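The wooden lid is at pixel (331,192), and it fits a circle of about 88 mm centred at (0.466, 0.331). The mug and the yellow lids are clear of it. I descend onto the knob.

Request:
apply_moves --pt "-0.001 0.024 -0.05 0 0 0" --pt "-0.001 0.024 -0.11 0 0 0" --pt "-0.001 0.024 -0.17 0 0 0" --pt "-0.001 0.024 -0.22 0 0 0" --pt "-0.001 0.024 -0.25 0 0 0" --pt "-0.001 0.024 -0.265 0 0 0" --pt "-0.001 0.024 -0.265 0 0 0" --pt "-0.001 0.024 -0.265 0 0 0" --jaw 0.8

```text
time: 3.4
eef_pos: [0.4675, 0.3314, 0.0397]
tcp_rot: [0.707, 0.707, 0.001, 0.0]
contact_force: [1.1, -0.1, -1.1]
opening: 0.799
finger_force: 0.0
```

Request:
apply_moves --pt "0 0 0 0 0 0" --pt "0 0 0 0 0 0" --pt "0 0 0 0 0 0" --pt "0 0 0 0 0 0" --pt "0 0 0 0 0 0" --pt "0 0 0 0 0 0" --pt "0 0 0 0 0 0" --pt "0 0 0 0 0 0" --jaw 0 --squeeze 30

```text
time: 4.4
eef_pos: [0.4667, 0.3316, 0.0392]
tcp_rot: [0.707, 0.707, 0.001, 0.0]
contact_force: [0.1, -0.2, 5.6]
opening: 0.291
finger_force: 29.9
```

Request:
apply_moves --pt "0 0 0.02 0 0 0" --pt "0 0 0.07 0 0 0" --pt "0 0 0.14 0 0 0" --pt "0 0 0.21 0 0 0" --pt "0 -0.02 0.27 0 0 0" --pt "0.0 -0.08 0.3 0 0 0" --pt "0.01 -0.15 0.3 0 0 0" --pt "0.01 -0.22 0.3 0 0 0" --pt "0.02 -0.29 0.3 0 0 0" --pt "0.02 -0.36 0.3 0 0 0" --pt "0.03 -0.43 0.3 0 0 0" --pt "0.03 -0.49 0.3 0 0 0" --pt "0.03 -0.53 0.3 0 0 0" --pt "0.03 -0.54 0.3 0 0 0" --pt "0.03 -0.54 0.3 0 0 0" --pt "0.03 -0.54 0.3 0 0 0" --pt "0.03 -0.54 0.3 0 0 0"

```text
time: 6.52
eef_pos: [0.4902, -0.0997, 0.2784]
tcp_rot: [0.707, 0.708, 0.0, -0.0]
contact_force: [-1.0, 0.4, -0.2]
opening: 0.288
finger_force: 29.7
```

Run:
```python
from h import *
s0=ctrl.get_state(); print(s0['time'],np.round(s0['eef_pos'],4),np.round(s0['contact_force'],2),s0['opening'],s0['finger_force'])
for n in ['wrist','scene','side']:
    C=cam(n); im=ctrl.read_camera(n); save('d_'+n+'.png',im)
    for t,z in [('crock_rim',.082),('front_top',.13),('chest',.138),('salt',.155)]:
        for s in ctrl.silhouettes(t,n)[:2]:
            c=max(cv2.findContours(s['pixels'].astype(np.uint8),0,1)[0],key=cv2.contourArea).reshape(-1,2)
            print(n,t,round(s['p'],2),c.min(0),c.max(0))
```

```text
6.525 [ 0.4902 -0.0997  0.2784] [-0.99  0.39 -0.23] 0.2881436396230048 29.70570981502533
wrist crock_rim 0.71 [299   0] [530 200]
wrist front_top 0.93 [299   0] [530 200]
wrist chest 0.71 [299   0] [639 200]
wrist salt 0.23 [305 380] [334 389]
scene crock_rim 0.76 [261 198] [364 299]
scene front_top 0.95 [262 199] [363 297]
scene front_top 0.64 [262 199] [473 440]
scene chest 0.92 [261 198] [472 440]
scene chest 0.39 [261 197] [364 298]
scene salt 0.85 [353 298] [378 327]
side crock_rim 0.78 [285 227] [384 316]
side front_top 0.68 [285 227] [384 315]
side front_top 0.4 [284 201] [498 316]
side chest 0.76 [286 201] [498 316]
side chest 0.27 [269 440] [314 479]
side salt 0.62 [353 189] [378 215]
side salt 0.58 [415 212] [436 234]
```

View pics/d_wrist.png

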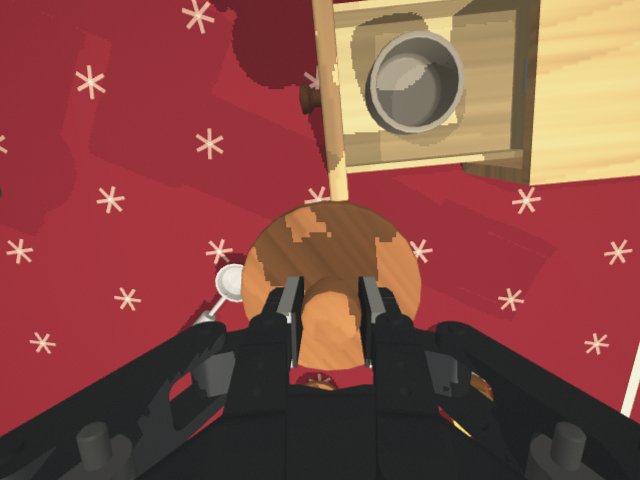

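```bash
cat > rim.py <<'E'
from h import *
from scipy.optimize import least_squares
im=cv2.imread('pics/d_wrist.png')[:,:,::-1].copy(); C=cam('wrist')
h=cv2.cvtColor(im,cv2.COLOR_RGB2HSV); m=((h[:,:,1]<60)).astype(np.uint8); m[:, :350]=0; m[:,490:]=0; m[150:]=0
m=cv2.morphologyEx(m,cv2.MORPH_OPEN,np.ones((3,3)))
c=max(cv2.findContours(m,0,1)[0],key=cv2.contourArea); hull=cv2.convexHull(c).reshape(-1,2)
print(c.reshape(-1,2).min(0),c.reshape(-1,2).max(0))
c=c.reshape(-1,2)
P=np.array([onz(C,u+.0,v+.0,.082)[:2] for u,v in c])
f=least_squares(lambda p:np.hypot(*(P-p[:2]).T)-p[2],[.55,.05,.042],loss='soft_l1',f_scale=.001)
print(f.x,np.abs(f.fun).mean())
k=f.x[:2]
v=im.copy()
for r in(.042,.036):
  for a in np.linspace(0,2*np.pi,120):
    q=proj(C,[k[0]+r*np.cos(a),k[1]+r*np.sin(a),.082]); cv2.circle(v,tuple(int(round(t)) for t in q),0,(0,255,0),-1)
# front/chest edges
for name,pts,z in [('front',[(316,0),(331,200)],.13),('chest',[(540,0),(530,185)],.138),('side',[(530,185),(639,176)],.138)]:
    A=[onz(C,*p,z) for p in pts]; d=A[1]-A[0]; print(name,np.round(A,4).tolist(),np.degrees(np.arctan2(d[1],d[0])))
save('rimchk.png',cv2.resize(v[0:220,290:560],(800,652))[:600])
E
python3 rim.py
```

```text
[366  31] [463 133]
[0.56364487 0.0191206  0.04199097] 0.0010953956303873776
front [[0.4794, 0.0663, 0.13], [0.49, -0.0757, 0.13]] -85.72980152123313
chest [[0.6333, 0.0633, 0.138], [0.6459, -0.0627, 0.138]] -84.26479969222547
side [[0.6459, -0.0627, 0.138], [0.7297, -0.0558, 0.138]] 4.741844647026759
```

View pics/rimchk.png

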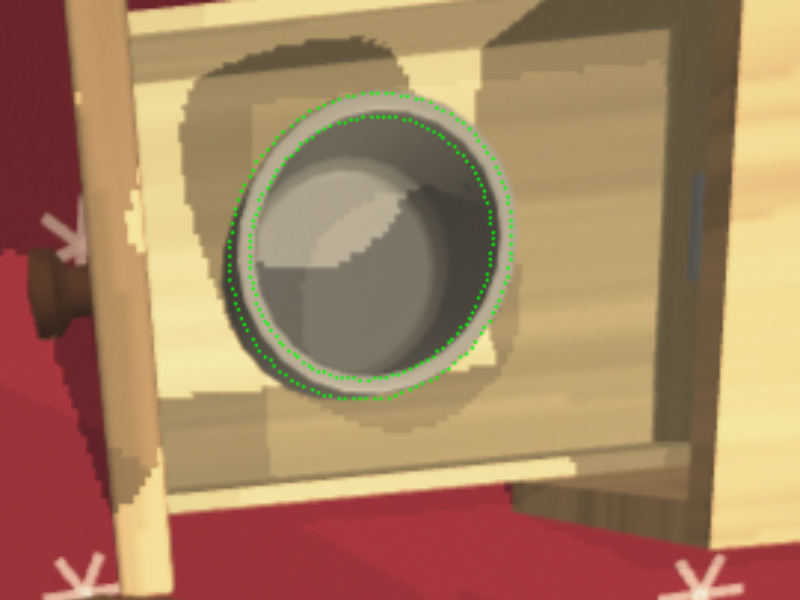

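The overlay is about 1 mm off left and low, so I take the rim centre as (0.5646, 0.0200). The drawer axis is yawed about +4.7°. I move above the crock.

Request:
apply_moves --pt "0.03 0.05 0 0 0 0" --pt "0.06 0.1 0 0 0 0" --pt "0.093 0.15 0 0 0 0" --pt "0.093 0.15 -0.03 0 0 0" --pt "0.093 0.15 -0.08 0 0 0" --pt "0.093 0.15 -0.12 0 0 0" --pt "0.093 0.15 -0.142 0 0 0" --pt "0.093 0.15 -0.142 0 0 0" --pt "0.093 0.15 -0.142 0 0 0" --pt "0.093 0.15 -0.142 0 0 0"

```text
time: 8.52
eef_pos: [0.5657, 0.019, 0.1666]
tcp_rot: [0.707, 0.707, 0.001, 0.001]
contact_force: [-0.0, -0.7, -1.0]
opening: 0.286
finger_force: 29.8
```

Run:
```python
from h import *
s0=ctrl.get_state(); print(np.round(s0['eef_pos'],4),np.round(s0['contact_force'],2))
ims=[]
p=s0['eef_pos']
for n,(x0,y0,w,hh) in {'scene':(225,170,200,150),'side':(250,180,200,150)}.items():
    C=cam(n); im=ctrl.read_camera(n).copy()
    for z,r,c,col in [(.082,.042,(.5646,.02),(0,255,0)),(p[2]-.039+.014,.044,p[:2],(0,0,255))]:
        for a in np.linspace(0,2*np.pi,100):
            q=proj(C,[c[0]+r*np.cos(a),c[1]+r*np.sin(a),z]); cv2.circle(im,tuple(int(round(t)) for t in q),0,col,-1)
    ims.append(cv2.resize(im[y0:y0+hh,x0:x0+w],(400,300),interpolation=cv2.INTER_NEAREST))
save('above.png',np.hstack(ims))
```

```text
[0.5657 0.019  0.1666] [-0.02 -0.7  -0.96]
```

View pics/above.png

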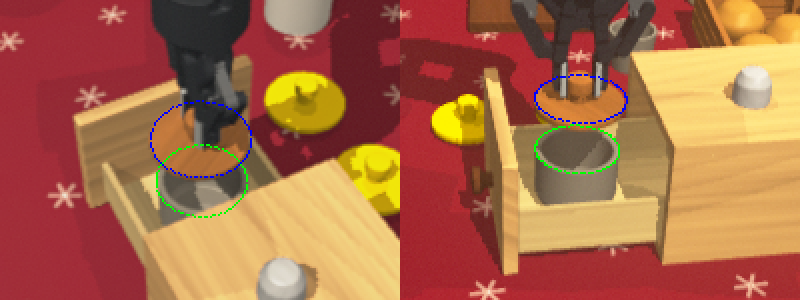

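Request:
apply_moves --pt "-0.001 0.001 -0.02 0 0 0" --pt "-0.001 0.001 -0.04 0 0 0" --pt "-0.001 0.001 -0.05 0 0 0" --pt "-0.001 0.001 -0.055 0 0 0" --pt "-0.001 0.001 -0.058 0 0 0" --pt "-0.001 0.001 -0.061 0 0 0" --pt "-0.001 0.001 -0.063 0 0 0" --pt "-0.001 0.001 -0.064 0 0 0" --pt "-0.001 0.001 -0.064 0 0 0" --pt "-0.001 0.001 -0.064 0 0 0" --pt "-0.001 0.001 -0.064 0 0 0"

```text
time: 10.0
eef_pos: [0.565, 0.0201, 0.1152]
tcp_rot: [0.707, 0.707, 0.001, 0.001]
contact_force: [0.2, 2.0, 7.1]
opening: 0.287
finger_force: 30.6
```

Request:
apply_moves --pt "0 0 0 0 0 0" --pt "0 0 0 0 0 0" --pt "0 0 0 0 0 0" --pt "0 0 0 0 0 0" --pt "0 0 0 0 0 0" --jaw 0.6

```text
time: 10.62
eef_pos: [0.5637, 0.02, 0.1134]
tcp_rot: [0.707, 0.707, -0.0, -0.0]
contact_force: [0.2, -0.2, 0.2]
opening: 0.6
finger_force: 0.0
```

Request:
apply_moves --pt "0 0 0.02 0 0 0" --pt "0 0 0.06 0 0 0" --pt "0 0 0.12 0 0 0" --pt "0 0 0.18 0 0 0" --pt "-0.05 -0.04 0.2 0 0 0" --pt "-0.1 -0.1 0.2 0 0 0" --pt "-0.1 -0.13 0.2 0 0 0" --pt "-0.1 -0.13 0.2 0 0 0" --pt "-0.1 -0.13 0.2 0 0 0"

```text
time: 11.75
eef_pos: [0.484, -0.0836, 0.2743]
tcp_rot: [0.707, 0.707, 0.0, 0.0]
contact_force: [-0.2, 0.3, 0.1]
opening: 0.6
finger_force: 0.0
```

```bash
python3 lidm.py w2.png 0.090
python3 - <<'E'
from h import *
a=cv2.imread('pics/w2.png'); s=ctrl.read_camera('side')[:,:,::-1][180:330,250:450]
cv2.imwrite('pics/seat.png',np.hstack([cv2.resize(a,(400,300)),cv2.resize(s,(400,300))]))
E
```

```text
11.8 [ 0.4841 -0.0833  0.274 ] [-0.64 -0.3  -0.42]
0.63 [373  47] [475 156] [0.5639 0.0193] [0.087 0.088] circ [0.5638 0.0187] 0.0447 [204. 136.  83.]
```

View pics/seat.png

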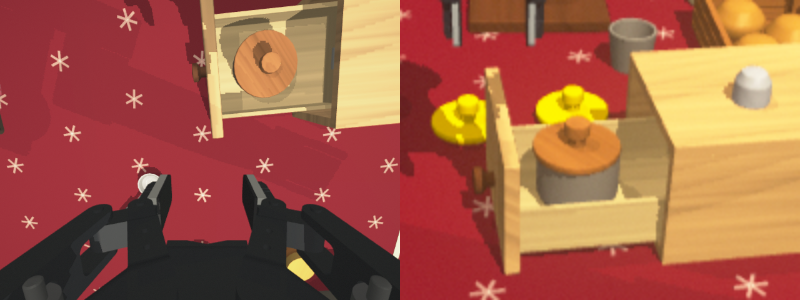

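The lid is seated and level: the fit at rim height gives an 88 mm disc centred at (0.564, 0.019), and the side view shows it flush on the rim. I now turn the gripper, shut it, and go in front of the drawer.

Request:
apply_moves --pt "-0.02 0.04 0 0 0 0.2" --pt "-0.04 0.08 0 0 0 0.4" --pt "-0.06 0.117 0 0 0 0.6" --pt "-0.06 0.117 0 0 0 0.8" --pt "-0.06 0.117 0 0 0 1" --pt "-0.06 0.117 0 0 0 1" --jaw 0

```text
time: 12.65
eef_pos: [0.4358, 0.0104, 0.2735]
tcp_rot: [0.383, 0.924, -0.0, -0.0]
contact_force: [0.1, -0.2, -0.0]
opening: -0.002
finger_force: 0.0
```

Request:
apply_moves --pt "0 0 0 0 0 0.2" --pt "0 0 0 0 0 0.4" --pt "0 0 0 0 0 0.6" --pt "0 0 0 0 0 0.8" --pt "0 0 0 0 0 1" --pt "0 0 0 0 0 1"

```text
time: 13.4
eef_pos: [0.4358, 0.0098, 0.2734]
tcp_rot: [0.002, 1.0, 0.0, -0.0]
contact_force: [-0.1, 0.1, -0.0]
opening: -0.006
finger_force: 0.0
```

Request:
apply_moves --pt "0 0 -0.03 0 0 0.1" --pt "0 0 -0.08 0 0 0.1" --pt "0 0 -0.14 0 0 0.1" --pt "0 0 -0.19 0 0 0.1" --pt "0 0 -0.217 0 0 0.1" --pt "0 0 -0.217 0 0 0.1" --pt "0 0 -0.217 0 0 0.1" --pt "0 0 -0.217 0 0 0.1"

```text
time: 14.4
eef_pos: [0.4369, 0.0094, 0.1015]
tcp_rot: [-0.039, 0.999, -0.0, 0.001]
contact_force: [1.0, 0.5, -0.0]
opening: -0.0
finger_force: 0.0
```

Request:
apply_moves --pt "0.01 0.001 0 0 0 0" --pt "0.02 0.002 0 0 0 0" --pt "0.03 0.002 0 0 0 0" --pt "0.04 0.003 0 0 0 0" --pt "0.05 0.004 0 0 0 0" --pt "0.06 0.005 0 0 0 0" --pt "0.07 0.006 0 0 0 0" --pt "0.08 0.007 0 0 0 0" --pt "0.09 0.007 0 0 0 0" --pt "0.1 0.008 0 0 0 0" --pt "0.11 0.009 0 0 0 0" --pt "0.12 0.01 0 0 0 0" --pt "0.13 0.011 0 0 0 0" --pt "0.14 0.012 0 0 0 0" --pt "0.15 0.012 0 0 0 0" --pt "0.16 0.013 0 0 0 0" --pt "0.17 0.014 0 0 0 0"

```text
time: 16.52
eef_pos: [0.5724, 0.0209, 0.0999]
tcp_rot: [-0.039, 0.999, -0.0, 0.0]
contact_force: [-1.5, -0.7, 0.4]
opening: -0.0
finger_force: 0.0
```

Run:
```python
from h import *
s=ctrl.get_state(); print(s['time'],np.round(s['eef_pos'],4),np.round(s['contact_force'],2))
a=ctrl.read_camera('side')[120:345,240:540]
save('push1.png',cv2.resize(a,(800,600)))
```

```text
16.525 [0.5724 0.0209 0.0999] [-1.49 -0.7   0.36]
```

View pics/push1.png

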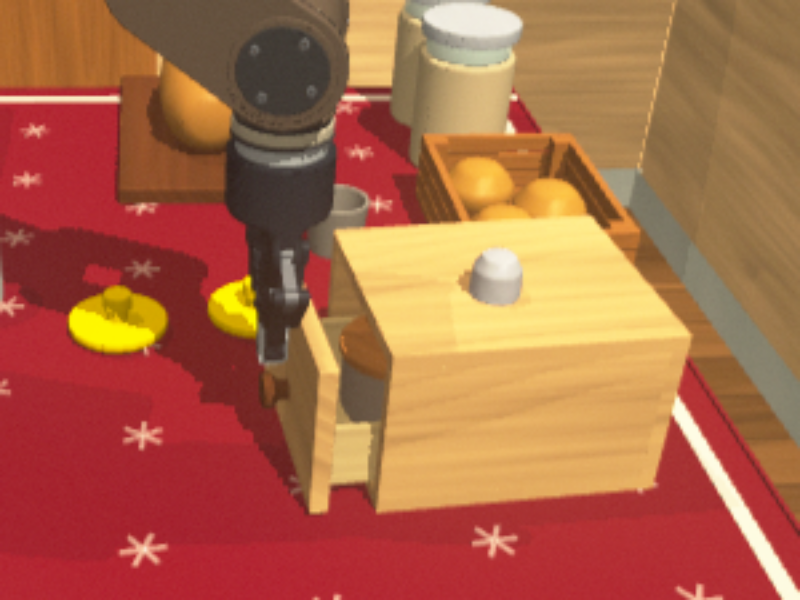

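Request:
apply_moves --pt "0.006 0.0005 0 0 0 0" --pt "0.011 0.001 0 0 0 0" --pt "0.016 0.001 0 0 0 0" --pt "0.02 0.002 0 0 0 0" --pt "0.024 0.002 0 0 0 0" --pt "0.028 0.002 0 0 0 0" --pt "0.031 0.0025 0 0 0 0" --pt "0.034 0.003 0 0 0 0" --pt "0.037 0.003 0 0 0 0" --pt "0.04 0.003 0 0 0 0"

```text
time: 17.82
eef_pos: [0.6021, 0.0236, 0.0993]
tcp_rot: [-0.04, 0.999, 0.0, -0.003]
contact_force: [-5.0, 1.1, 2.9]
opening: -0.003
finger_force: 0.0
```

Request:
apply_moves --pt "0.002 0 0 0 0 0" --pt "0.004 0 0 0 0 0" --pt "0.006 0 0 0 0 0" --pt "0.008 0 0 0 0 0" --pt "0.01 0.001 0 0 0 0" --pt "0.01 0.001 0 0 0 0"

```text
time: 18.58
eef_pos: [0.6081, 0.0238, 0.0988]
tcp_rot: [-0.04, 0.999, -0.0, -0.006]
contact_force: [-14.1, -1.0, 4.3]
opening: -0.0
finger_force: 0.0
```

The force has risen to 14 N, which is more than the catch resists, so the drawer is probably at its end stop. I back off and look.

Request:
apply_moves --pt "-0.01 0 0 0 0 0" --pt "-0.03 -0.002 0 0 0 0" --pt "-0.06 -0.005 0 0 0 0" --pt "-0.09 -0.007 0.03 0 0 0" --pt "-0.12 -0.01 0.08 0 0 0" --pt "-0.15 -0.01 0.12 0 0 0" --pt "-0.18 -0.01 0.16 0 0 0" --pt "-0.18 -0.01 0.16 0 0 0" --pt "-0.18 -0.01 0.16 0 0 0"

```text
time: 19.7
eef_pos: [0.4684, 0.0159, 0.2278]
tcp_rot: [-0.039, 0.999, -0.0, 0.001]
contact_force: [-0.9, -0.1, -0.5]
opening: 0.003
finger_force: 0.0
```

Run:
```python
from h import *
s=ctrl.get_state(); print(s['time'],np.round(s['eef_pos'],4),np.round(s['contact_force'],2))
a=ctrl.read_camera('side')[180:330,330:530]; b=ctrl.read_camera('scene')[200:440,250:490]
save('push2.png',np.hstack([cv2.resize(a,(440,400),interpolation=2),cv2.resize(b,(360,400),interpolation=2)]))
```

```text
19.7 [0.4684 0.0159 0.2278] [-0.89 -0.12 -0.45]
```

View pics/push2.png

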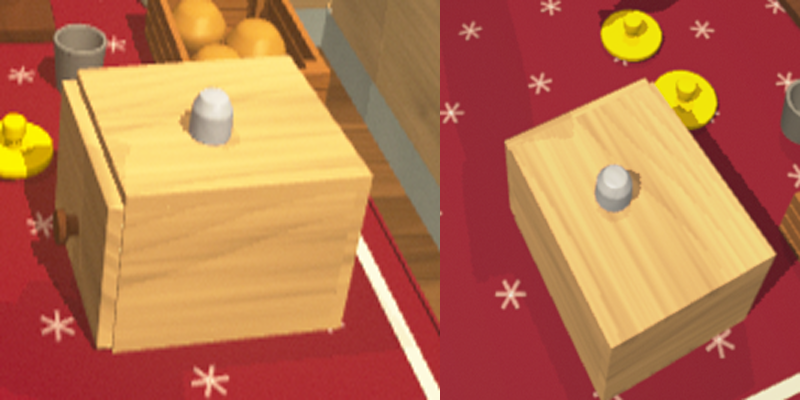

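The picture shows the front lying against the chest with only a hairline joint. As a check I press once more, gently, to confirm it's at a hard stop.

Request:
apply_moves --pt "0 0 -0.05 0 0 0" --pt "0 0 -0.1 0 0 0" --pt "0 0 -0.16 0 0 0" --pt "0.04 0.003 -0.16 0 0 0" --pt "0.08 0.006 -0.16 0 0 0" --pt "0.12 0.009 -0.16 0 0 0" --pt "0.15 0.01 -0.16 0 0 0" --pt "0.16 0.01 -0.16 0 0 0" --pt "0.165 0.01 -0.16 0 0 0" --pt "0.165 0.01 -0.16 0 0 0" --pt "0.165 0.01 -0.16 0 0 0"

```text
time: 21.18
eef_pos: [0.5991, 0.0241, 0.0998]
tcp_rot: [-0.039, 0.999, 0.0, -0.0]
contact_force: [0.4, 0.4, 0.1]
opening: 0.003
finger_force: 0.0
```

Request:
apply_moves --pt "0.003 0 0 0 0 0" --pt "0.006 0 0 0 0 0" --pt "0.009 0 0 0 0 0" --pt "0.009 0 0 0 0 0"

```text
time: 21.68
eef_pos: [0.6072, 0.024, 0.1]
tcp_rot: [-0.039, 0.999, -0.0, 0.0]
contact_force: [-0.2, 0.6, 0.1]
opening: 0.001
finger_force: 0.0
```

Request:
apply_moves --pt "0.003 0 0 0 0 0" --pt "0.006 0 0 0 0 0" --pt "0.009 0 0 0 0 0" --pt "0.009 0 0 0 0 0"

```text
time: 22.18
eef_pos: [0.6078, 0.0248, 0.0975]
tcp_rot: [-0.041, 0.999, 0.001, -0.01]
contact_force: [-17.5, -0.1, 6.4]
opening: 0.001
finger_force: 0.0
```

It moved freely up to 0.607 and then met a hard stop straight away, at the same place as before, so the drawer is home. I back off and hand in.

Request:
apply_moves --pt "-0.01 0 0 0 0 0" --pt "-0.03 -0.002 0 0 0 0" --pt "-0.06 -0.005 0 0 0 0" --pt "-0.1 -0.007 0.03 0 0 0" --pt "-0.13 -0.01 0.08 0 0 0" --pt "-0.16 -0.01 0.14 0 0 0" --pt "-0.16 -0.01 0.16 0 0 0" --pt "-0.16 -0.01 0.16 0 0 0" --pt "-0.16 -0.01 0.16 0 0 0"

```text
time: 23.3
eef_pos: [0.4858, 0.0161, 0.2261]
tcp_rot: [-0.039, 0.999, 0.0, -0.001]
contact_force: [-0.0, 0.1, -0.1]
opening: -0.002
finger_force: 0.0
```

```bash
python3 -c "
from plant import ctrl
print(ctrl.get_state()['contact_force'],ctrl.sign_off())"
```

```text
the job is handed in; nothing more can be done
[-0.0443969   0.10668014 -0.09963864] None
```

The job is handed in after about 23 s: the fitting lid was seated level in the crock and let go, then the drawer was pushed to its hard stop; the lid couldn't be seen once the drawer was shut, and sign-off returned no verdict.

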